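Slide a plug tray home into the corner of the tray dibbler

ROBOT

A 6-joint arm with a two-finger parallel gripper is mounted at the origin on the work surface. World frame = base frame: x ahead of the robot, y to its left, z up, the work surface at z = 0. Lengths are in m, angles in degrees, forces in N, time in s.
With the tool pointing down it reaches from about 0.35 to 0.875 m from the base axis. Payload 4.2 kg.
Tool frame: the origin (TCP) lies midway between the tips of the shut fingers; the grasp point (between the pads) lies 19 mm behind it; z points along the fingers, y is the direction in which the jaws open and shut (so a half turn about z gives the same grasp; the last joint's range is limited). The gripper opens to 87 mm and grips with 3 to 60 N. Pads are 19 mm wide; open, the fingers measure 117 mm over their backs; the gripper's body (75 mm by 190 mm) begins 51 mm behind the grasp point.
Start: joints at [-48.61, 22.042, 0.453, 0, -68.411, -14.817], TCP at [0.28, -0.559, 0.223] pointing down, gripper open.
Joint ranges: [-179.83, 179.83], [-69.29, 118.12], [-61.27, 80.66], [-181.25, 117.63], [-171.15, -9.14], [-177.46, 177.46]. Speed limits (degrees/s): [159.86, 159.86, 180, 180, 180, 180].

INTERFACE

Orientations are given as a 3x3 rotation matrix whose columns are the frame's x, y, z axes.
In Python, from station import sense, capture, get_calibration, finish_job, spot_in, spot_point gives the robot as it stands.
- The arm moves only by the shell command python3 -m inch 'ROWS'. ROWS is JSON, a list of rows, each an object with "fingers": the finger opening in cm, from 0 to 8.7; "delta_pos": the shift along the tool's x, y, z in cm, a list of three; "spin": the turn about the tool's z in degrees. In form: [{"fingers": fingers, "delta_pos": [dx, dy, dz], "spin": spin}, ...]. A call has 1 to 20 rows; each row is the pose to reach, as a shift and turn from the pose commanded when the call began, along the tool's axes at that moment; what a row does not reach only later rows make up. A row lasts 1/10 s, in which the tool goes at most 50 mm and 8.59 degrees, less where a joint would pass 70% of its speed; a pose out of reach is approached as far as the arm can. A call with a gripper value outside its range is refused whole. The fingers move at their own pace and stop on an object; the grip force is fixed at half the most. Time passes only in rows, so rows that repeat a pose let the fingers close. It gives the time, the measured TCP pose, the force and the opening at its end, in the units of the state.
- sense(): the state, without advancing time (a new reading comes with each control period).
- capture(name): name is "scene" or "top" or "wrist"; returns the picture (400x640x3 uint8, red, green, blue); there is no depth.
- get_calibration(name): a dict with "K" (3x3 intrinsics, pixels), "T" (4x4, takes a point from camera to world coordinates). Camera axes: x right, y up, looking along -z (the intrinsics and any distortion apply to the point x, -y, -z); pixel columns grow to the right and rows downward; lengths in m; the calibration is good to about 2 mm. A picture is of the moment at which its call begins: read the wrist's pose just before it. get_calibration takes no time and is no camera call; for the wrist camera it gives the pose at the moment of the call.
- finish_job(): hands the job in, once; it reports no verdict.
Trained networks look in the newest picture that a camera, given by its name, has taken for a name from the list of things; names that differ only in an ending like _2 or _b are one class to them, and where a whole thing is asked for, a point or a joint stands for the part that bears it (a point fixed in the world has none). Each returns a list of dicts, best first, with "conf" (0 to 1); they miss things now and then, are a little off and sometimes report something else, mostly with a low value. They report only what shows in the picture. A call takes as long as a camera call. They do not tell look-alikes from the thing itself.
- spot_in(camera, target): "extent" ([left, top, right, bottom] as shares, 0 to 1, of the picture: columns of its width, rows of its height, round what is visible of it).
- spot_point(camera, target): "location" ([column, row] as shares, 0 to 1, of the picture: columns of its width, rows of its height: a listed point, or the origin of a listed thing).
The state is a dict: "time_s": time; "joints": joint angles; "joint_velocities": joint speeds; "effort": joint torques, N m; "tcp_pos": TCP position; "ee_rot": TCP orientation; "wrist_force": force on the tool from outside, world axes, zero at the start; "moment": the same for the moment, N m; "gripper_width": opening from 0.0 (shut) to 1.0 (fully open).
Only numpy, scipy, OpenCV 4.12 (cv2) and the standard library are available. Lean on these libraries where they do the work, as an engineer would, in place of code of your own. Each camera call takes 0.05 s, during which the arm holds its last target.

TASK

Get the plug tray ready for dibbing: push it along the bench with the fingertips until one long side lies flat against the long aluminium fence and its end sits against the short end stop, home in the corner where the two meet. Slide it at an easy pace, never lifting or tipping it; leave the dibbler's peg plate folded open and everything else on the bench undisturbed, and take the hand away.

Things in the scene. Friction and masses are not known exactly. Their poses are not given: they have to be found in the camera images.
- tray_base (a point): the plug tray: black plastic, loose, 130 x 170 mm, 50 mm tall, upright flat sides, filled to 9 mm below the rim with 3 x 4 round brown peat plugs; 0.35 to 0.65 kg, slides at 2 to 5 N. This point is the centre of its underside, at z = 0; x axis across the tray (130 mm), y axis along it (170 mm). It starts some 1 to 9 cm clear of the fence, askew by up to 0.35 rad, 10 to 20 cm along from its place
- corner (a point): inner corner of the dibbler's fence and end stop, at bench level. The fence face is this frame's x = 0 plane, running along +y; the stop face is the y = 0 plane, running 120 mm along -x, towards the robot. Both are fixed, 40 mm high. The tray belongs at x < 0, y > 0: home, its centre is at x = -65 mm, y = +85 mm here, its axes parallel to these. The frame's yaw is within 0.1 rad of the world's
- fence_end (a point): open end of the dibbler's fence, on its face at bench level, 455 mm from the corner. The fence is aluminium angle, 5 mm thick, on the side of the tray away from the robot; two hinge posts 68 mm tall stand just behind it beside the tray's place
- peg_plate (a joint): hinge of the dibbler's peg plate: a plywood plate 122 x 164 mm with 12 wooden pegs. 0 rad = folded open, lying behind the fence from 40 to 165 mm past its face, pegs pointing up to 89 mm above the bench; pi = folded down over the tray's place. It starts at 0 and is to stay there
- pot_a: black square nursery pot 70 mm wide, 75 mm tall (with its seedling up to 145 mm); bystander, leave alone. Origin at the centre of its underside
- pot_b: black square nursery pot 70 mm wide, 75 mm tall (with its seedling up to 145 mm); bystander, leave alone. Origin at the centre of its underside. It stands past the fence's open end
- pot_c: black square nursery pot 70 mm wide, 75 mm tall (with its seedling up to 145 mm); bystander, leave alone. Origin at the centre of its underside
- label_pot: terracotta pot, 72 mm across and 85 mm tall, holding white plant labels up to 135 mm; bystander. Origin at the centre of its underside. pot_a, pot_c and this one share three spots in any order: just outside the end stop, behind the fence near the corner, behind the fence's far half
- dibber: T-handled steel hand dibber lying on the bench, 190 mm long, 24 mm thick; bystander, origin mid-length on the bench
- trowel: hand trowel lying on the bench, 300 mm long, wooden handle; bystander, origin near the middle, on the bench
- sprayer: white spray bottle, 70 mm across, 207 mm tall; bystander, origin at the centre of its underside
- plug_tray: the same tray as a body; its origin and axes are those of point tray_base
Mind the look-alikes: they are no part of the job. What is shaped like the plug_tray but green or yellow is not meant.

How it is judged (in metres and radians):
At the end, for the whole second after the job is handed in: The tray lies flat on the bench at rest in the corner: its long side within 4 mm of the fence, its end within 4 mm of the end stop, parallel to the fence within 2 degrees; the peg plate still open (under 0.1 rad) and every bystander within 15 mm of where it stood (x of tray_base in the frame of corner between -0.069 and -0.061 m and y of tray_base in the frame of corner between 0.081 and 0.089 m and angle between the y axis of tray_base and the y axis of corner, either way round below 0.035 rad and height (world z) of tray_base below 0.003 m and angle between tray_base's own z axis and vertical below 0.03 rad and linear speed of plug_tray below 0.01 m/s and angular speed of plug_tray below 0.05 rad/s and value of joint peg_plate below 0.1 rad and distance of each of pot_a, pot_b, pot_c, label_pot, dibber, trowel, sprayer from where it was at the start of the episode below 0.015 m); the robot touches nothing.
It fails at once if the tray is lifted or carried (more than 8 mm off the bench) or tipped by more than 0.12 rad (height (world z) of tray_base above 0.008 m or angle between tray_base's own z axis and vertical above 0.12 rad).
It fails at once if the tray is struck or flung (faster than 0.4 m/s) (linear speed of plug_tray above 0.4 m/s).
It fails at once if the peg plate is moved from its open rest by more than 0.1 rad (value of joint peg_plate above 0.1 rad).
It fails at once if a bystander is moved by more than 15 mm (distance of any of pot_a, pot_b, pot_c, label_pot, dibber, trowel, sprayer from where it was at the start of the episode above 0.015 m).
It also fails if it takes over 72 s, if anything falls off the work surface, if the arm or the gripper's body presses on something with over 40 N, if the wrist force passes 120 N, or if a joint passes its speed limit or range.

## Working session

There is one attempt and no reset: what is moved stays moved. The work goes in short steps, Python scripts to look and compute and a shell command to move; the robot and the scene stay as the last step left them, time stands still between calls to the robot, and variables do not carry over. Pictures are saved under pics/ and viewed, and the job is handed in when it is done.

```bash
ls; mkdir -p pics
python3 - <<'E'
from station import *
import cv2
s=sense();print(s['time_s'],s['tcp_pos'],s['ee_rot'],s['gripper_width'])
for c in ['scene','top']:
    im=capture(c);cv2.imwrite(f'pics/{c}0.png',im[:,:,::-1])
    k=get_calibration(c);print(c,k)
    for t in ['tray_base','corner','fence_end']:
        print(t,[(round(d['conf'],2),[round(d['location'][0]*640,1),round(d['location'][1]*400,1)]) for d in spot_point(c,t)])
E
```

```text
pics
0.0 [ 0.27935093 -0.55843231  0.22147819] [[-8.94446473e-01 -4.47173903e-01 -1.00408561e-03]
 [-4.47175026e-01  8.94444497e-01  1.88091440e-03]
 [ 5.70030131e-05  2.13137926e-03 -9.99997727e-01]] 1.0002416966572159
scene {'K': array([[380.88230278,   0.        , 320.61504955],
       [  0.        , 380.88230278, 192.21236158],
       [  0.        ,   0.        ,   1.        ]]), 'T': array([[ 0.33187249, -0.62121119,  0.7098995 ,  1.41024756],
       [ 0.94321565,  0.20710489, -0.25971487, -0.31880701],
       [ 0.01431413,  0.75578054,  0.65466853,  0.8905215 ],
       [ 0.        ,  0.        ,  0.        ,  1.        ]])}
tray_base [(0.81, [289.9, 177.9]), (0.76, [345.5, 208.9])]
corner [(0.7, [278.4, 253.4]), (0.29, [346.6, 209.0])]
fence_end [(0.8, [413.2, 225.3])]
top {'K': array([[432.1478906 ,   0.        , 317.84393525],
       [  0.        , 432.1478906 , 210.25973271],
       [  0.        ,   0.        ,   1.        ]]), 'T': array([[-2.50866952e-02,  9.93338315e-01, -1.12470659e-01,
         3.78765349e-01],
       [-9.99609175e-01, -2.35373150e-02,  1.50828130e-02,
         2.17958474e-04],
       [ 1.23350787e-02,  1.12805080e-01,  9.93540568e-01,
         1.52341865e+00],
       [ 0.00000000e+00,  0.00000000e+00,  0.00000000e+00,
         1.00000000e+00]])}
tray_base [(0.9, [327.5, 269.8]), (0.85, [282.7, 213.5]), (0.75, [252.8, 287.4])]
corner [(0.76, [360.7, 176.1])]
fence_end []
```

View pics/top0.png

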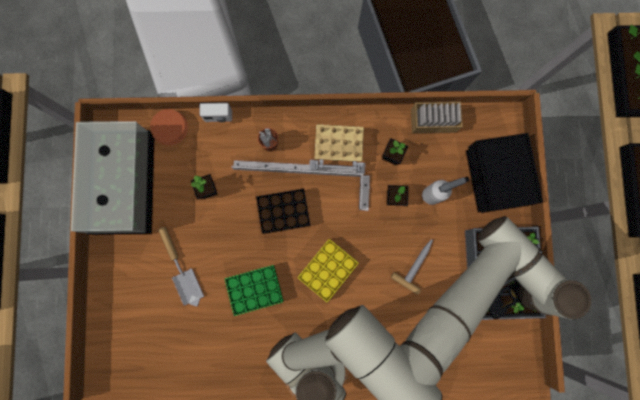

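View pics/scene0.png

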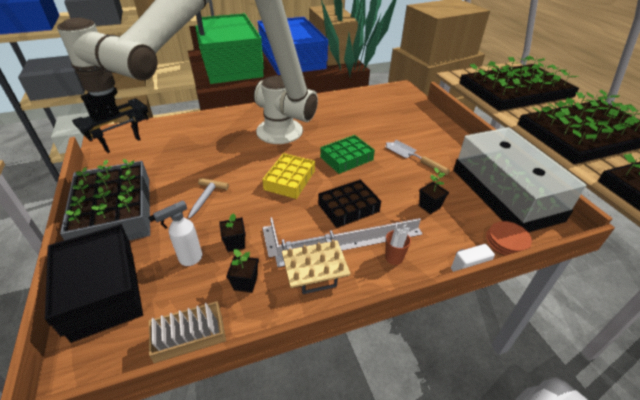

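The top view shows the black tray at about (283,212). The fence runs (235,165) to (362,172) and the stop (365,176) to (364,208). The green and yellow trays are decoys. Next I'll crop in and measure.

```bash
cat > h.py <<'E'
import numpy as np
from station import *
def ray(c,u,v,z):
    k=get_calibration(c);K=k['K'];T=k['T']
    d=np.array([(u-K[0,2])/K[0,0],-(v-K[1,2])/K[1,1],-1.]);d=T[:3,:3]@d
    o=T[:3,3];return o+d*(z-o[2])/d[2]
def proj(c,p):
    k=get_calibration(c);K=k['K'];T=k['T']
    q=T[:3,:3].T@(np.array(p)-T[:3,3]);return K[0,0]*q[0]/-q[2]+K[0,2],K[1,1]*q[1]/q[2]+K[1,2]
E
python3 - <<'E'
import cv2
im=cv2.imread('pics/top0.png')
c=im[150:240,225:375];cv2.imwrite('pics/topc0.png',cv2.resize(c,None,fx=5.3,fy=5.3,interpolation=cv2.INTER_CUBIC))
im=cv2.imread('pics/scene0.png')
c=im[170:280,255:435];cv2.imwrite('pics/scenec0.png',cv2.resize(c,None,fx=4.4,fy=4.4,interpolation=cv2.INTER_CUBIC))
E
```

```text
(no output)
```

View pics/topc0.png

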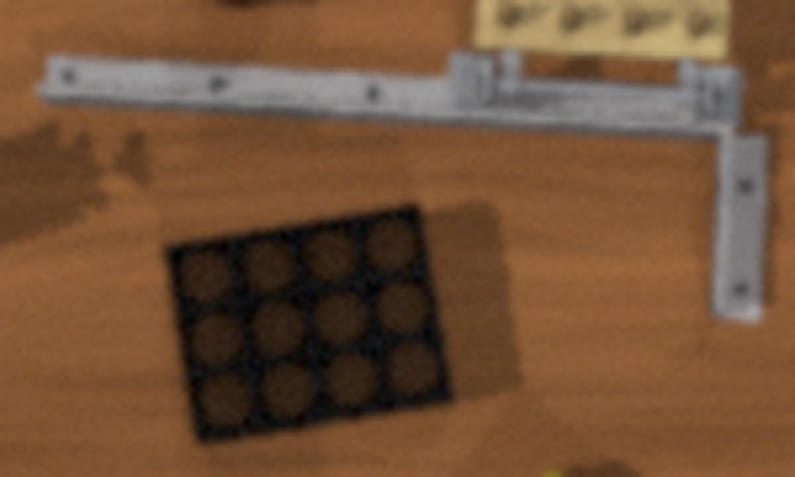

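View pics/scenec0.png

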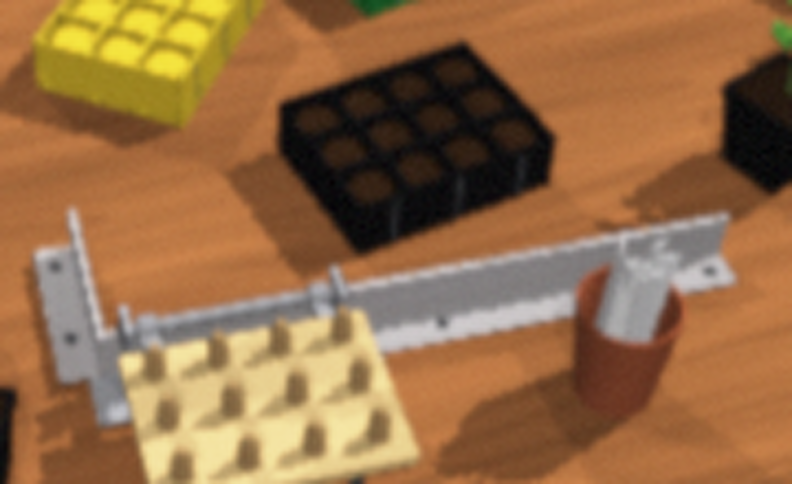

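```bash
cat > m.py <<'E'
from h import *
import cv2
P=lambda a,z:ray('top',225+(a[0]+.5)/5.3-.5,150+(a[1]+.5)/5.3-.5,z)
t=np.array([P(a,.05)[:2] for a in [(168,247),(416,205),(452,400),(200,441)]])
print(t.round(4),t.mean(0),np.linalg.norm(t-np.roll(t,-1,0),axis=1))
d=t[0]-t[1];d2=t[3]-t[2];d=d+d2
print('tray yaw of y axis',np.degrees(np.arctan2(-d[0],d[1])))
for z in (0,.04):
  a=P((40,100),z);b=P((718,136),z);print(a,b,np.linalg.norm(a-b));d=(a-b);print('fence yaw',np.degrees(np.arctan2(-d[0],d[1])))
  print('stop',P((718,136),z),P((712,315),z))
for c,tt in [('top','corner'),('scene','corner'),('scene','fence_end'),('top','fence_end')]:
  capture(c)
  for q in spot_point(c,tt)[:1]: print(c,tt,ray(c,q['location'][0]*640,q['location'][1]*400,0),q['conf'])
E
python3 m.py
```

```text
[[0.5992 0.1882]
 [0.6231 0.0268]
 [0.4953 0.0063]
 [0.4728 0.1688]] [0.54759567 0.09756226] [0.16312971 0.12942492 0.1640369  0.1279047 ]
tray yaw of y axis 8.148494843854543
[0.70897634 0.27994931 0.        ] [ 0.67390882 -0.17743316  0.        ] 0.4587248129562208
fence yaw -4.384291609004655
stop [ 0.67390882 -0.17743316  0.        ] [ 0.55216271 -0.16900258  0.        ]
[0.70030608 0.27260448 0.04      ] [ 0.66615931 -0.17276862  0.04      ] 0.4466801970402941
fence yaw -4.384291609004646
stop [ 0.66615931 -0.17276862  0.04      ] [ 0.54760986 -0.1645594   0.04      ]
top corner [ 0.67338539 -0.17717703  0.        ] 0.74
scene corner [ 0.6686188  -0.17839362  0.        ] 0.74
top fence_end [0.70415813 0.28229441 0.        ] 0.87
```

Run:
```python
from h import *
for n,p,z in [('yel top',(328,240),.05),('yel left',(298,277),.05),('yelright',(359,265),.05),('green TR',(276,265),.05),('green TL',(226,279),.05),('gBR',(283,300),.05),('potb',(215,190),.05),('trowel tip',(185,303),0.02),('trow handle',(162,230),.02),('labelpot',(262,138),.13),('potc top',(388,205),.07),('potc',(388,187),.07)]:
    print(n,ray('top',*p,z).round(3))
```

```text
yel top [ 0.443 -0.054  0.05 ]
yel left [0.321 0.05  0.05 ]
yelright [ 0.356 -0.157  0.05 ]
green TR [0.363 0.124 0.05 ]
green TL [0.32  0.292 0.05 ]
gBR [0.246 0.102 0.05 ]
potb [0.624 0.33  0.05 ]
trowel tip [0.242 0.438 0.02 ]
trow handle [0.493 0.519 0.02 ]
labelpot [0.781 0.157 0.13 ]
potc top [ 0.556 -0.261  0.07 ]
potc [ 0.617 -0.263  0.07 ]
```

```bash
python3 -m inch '[{"fingers":8.7,"delta_pos":[-4,4.6,0],"spin":3},{"fingers":8.7,"delta_pos":[-8,9.2,0],"spin":6},{"fingers":8.7,"delta_pos":[-11,12.8,0],"spin":9},{"fingers":8.7,"delta_pos":[-14,16.2,0],"spin":12},{"fingers":8.7,"delta_pos":[-17,19.7,0],"spin":15},{"fingers":8.7,"delta_pos":[-20,23.2,0],"spin":18},{"fingers":8.7,"delta_pos":[-23,26.6,0],"spin":21},{"fingers":8.7,"delta_pos":[-26,30.1,0],"spin":24},{"fingers":8.7,"delta_pos":[-29,33.6,0],"spin":27},{"fingers":8.7,"delta_pos":[-32,37,0],"spin":31},{"fingers":8.7,"delta_pos":[-35,40.5,0],"spin":31},{"fingers":8.7,"delta_pos":[-38,44,0],"spin":31},{"fingers":8.7,"delta_pos":[-41,47.5,0],"spin":31},{"fingers":8.7,"delta_pos":[-43,49.8,0],"spin":31},{"fingers":8.7,"delta_pos":[-44.05,51,0],"spin":31},{"fingers":8.7,"delta_pos":[-44.05,51,0],"spin":31},{"fingers":8.7,"delta_pos":[-44.05,51,0],"spin":31},{"fingers":8.7,"delta_pos":[-44.05,51,0],"spin":31}]'
python3 - <<'E'
from h import *
import cv2
s=sense();print(s['time_s'],s['tcp_pos'],s['ee_rot'],s['wrist_force'])
cv2.imwrite('pics/top1.png',capture('top')[:,:,::-1])
im=capture('scene')[:,:,::-1]
cv2.imwrite('pics/scene1.png',im)
for c,t in [('scene','corner'),('scene','fence_end')]:
  for q in spot_point(c,t)[:1]: print(c,t,ray(c,q['location'][0]*640,q['location'][1]*400,0),q['conf'])
E
```

```text
time_s: 2.6
tcp_pos: [0.445, 0.0931, 0.2225]
ee_rot: [[-0.997, 0.079, -0.0], [0.079, 0.997, -0.0], [0.0, -0.0, -1.0]]
wrist_force: [-0.3, 0.1, 0.9]
gripper_width: 0.999
2.6 [0.445034   0.09312891 0.22254374] [[-9.96910564e-01  7.85443836e-02 -3.27793680e-04]
 [ 7.85444391e-02  9.96910601e-01 -1.60218884e-04]
 [ 3.14196701e-04 -1.85470268e-04 -9.99999933e-01]] [-0.31248136  0.13880137  0.94838163]
scene corner [ 6.56184437e-01 -1.79540898e-01 -1.11022302e-16] 0.63
scene fence_end [0.70628264 0.26838591 0.        ] 0.62
```

View pics/scene1.png

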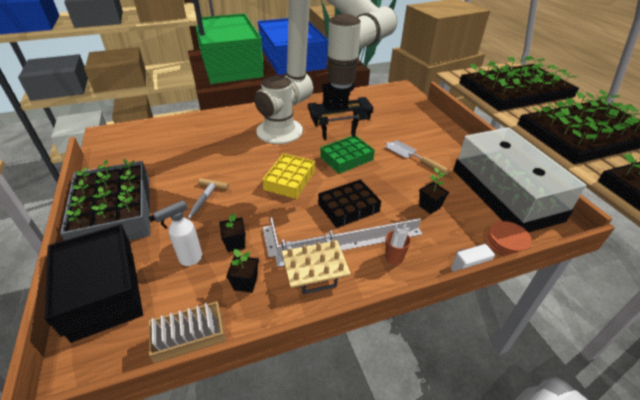

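The scene view shows the hand above the gap behind the tray, with nothing disturbed. Now I'll lower it.

```bash
python3 -m inch '[{"fingers":8.7,"delta_pos":[0,0,3],"spin":0},{"fingers":8.7,"delta_pos":[0,0,6],"spin":0},{"fingers":8.7,"delta_pos":[0,0,9],"spin":0},{"fingers":8.7,"delta_pos":[0,0,12],"spin":0},{"fingers":8.7,"delta_pos":[0,0,15],"spin":0},{"fingers":8.7,"delta_pos":[0,0,17.5],"spin":0},{"fingers":8.7,"delta_pos":[0,0,19],"spin":0},{"fingers":8.7,"delta_pos":[0,0,20],"spin":0},{"fingers":8.7,"delta_pos":[0,0,20.2],"spin":0},{"fingers":8.7,"delta_pos":[0,0,20.2],"spin":0}]'
python3 - <<'E'
from h import *
import cv2
cv2.imwrite('pics/wrist2.png',capture('wrist')[:,:,::-1])
cv2.imwrite('pics/top2.png',capture('top')[:,:,::-1])
E
```

```text
time_s: 3.8
tcp_pos: [0.4458, 0.0942, 0.0208]
ee_rot: [[-0.997, 0.077, 0.0], [0.077, 0.997, 0.0], [-0.0, 0.0, -1.0]]
wrist_force: [0.1, 0.2, 0.1]
gripper_width: 1.003
```

View pics/wrist2.png

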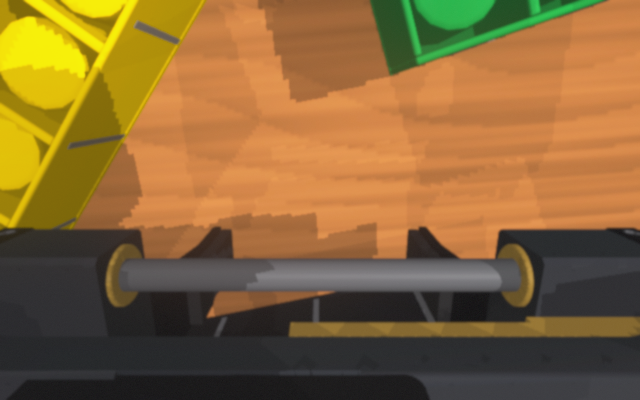

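View pics/top2.png

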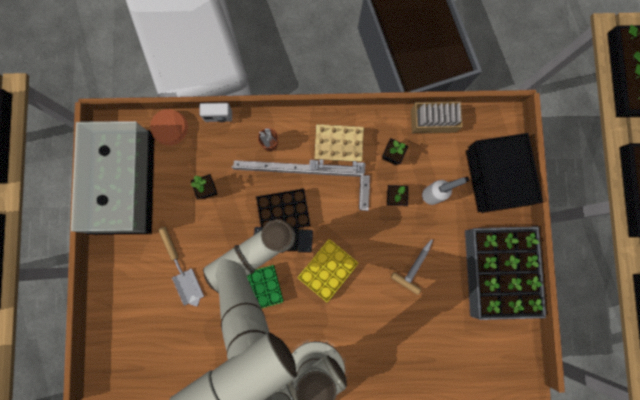

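```bash
python3 -m inch '[{"fingers":8.7,"delta_pos":[-0.4,0,0],"spin":0},{"fingers":8.7,"delta_pos":[-0.9,0,0],"spin":0},{"fingers":8.7,"delta_pos":[-1.4,0,0],"spin":0},{"fingers":8.7,"delta_pos":[-1.9,0,0],"spin":0},{"fingers":8.7,"delta_pos":[-2.4,0,0],"spin":0},{"fingers":8.7,"delta_pos":[-2.9,0,0],"spin":0},{"fingers":8.7,"delta_pos":[-3.4,0,0],"spin":0},{"fingers":8.7,"delta_pos":[-3.9,0,0],"spin":0},{"fingers":8.7,"delta_pos":[-4.4,0,0],"spin":0},{"fingers":8.7,"delta_pos":[-4.9,0,0],"spin":0},{"fingers":8.7,"delta_pos":[-5.4,0,0],"spin":0},{"fingers":8.7,"delta_pos":[-5.9,0,0],"spin":0},{"fingers":8.7,"delta_pos":[-6.4,0,0],"spin":0},{"fingers":8.7,"delta_pos":[-6.9,0,0],"spin":0},{"fingers":8.7,"delta_pos":[-7.4,0,0],"spin":0},{"fingers":8.7,"delta_pos":[-7.9,0,0],"spin":0},{"fingers":8.7,"delta_pos":[-8.4,0,0],"spin":0},{"fingers":8.7,"delta_pos":[-8.9,0,0],"spin":0},{"fingers":8.7,"delta_pos":[-9.2,0,0],"spin":0},{"fingers":8.7,"delta_pos":[-9.2,0,0],"spin":0}]'
python3 - <<'E'
from h import *
import cv2
im=capture('top')[:,:,::-1];cv2.imwrite('pics/top3.png',cv2.resize(im[130:260,215:395],None,fx=4.4,fy=4.4,interpolation=cv2.INTER_CUBIC))
im=capture('scene')[:,:,::-1];cv2.imwrite('pics/scene3.png',cv2.resize(im[150:280,255:435],None,fx=4.4,fy=4.4,interpolation=cv2.INTER_CUBIC))
E
```

```text
time_s: 5.9
tcp_pos: [0.5347, 0.0859, 0.0201]
ee_rot: [[-0.997, 0.079, -0.006], [0.079, 0.997, -0.002], [0.006, -0.003, -1.0]]
wrist_force: [-5.5, 0.2, 5.3]
gripper_width: 0.998
```

View pics/top3.png

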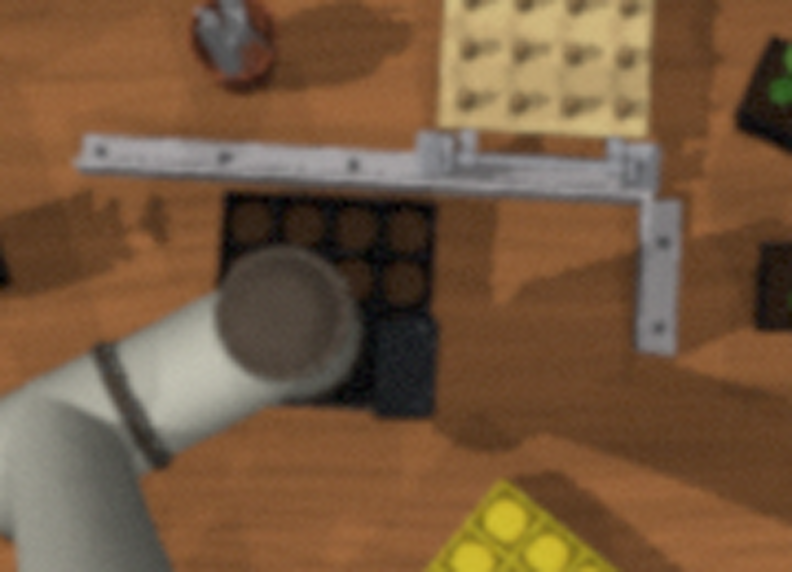

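View pics/scene3.png

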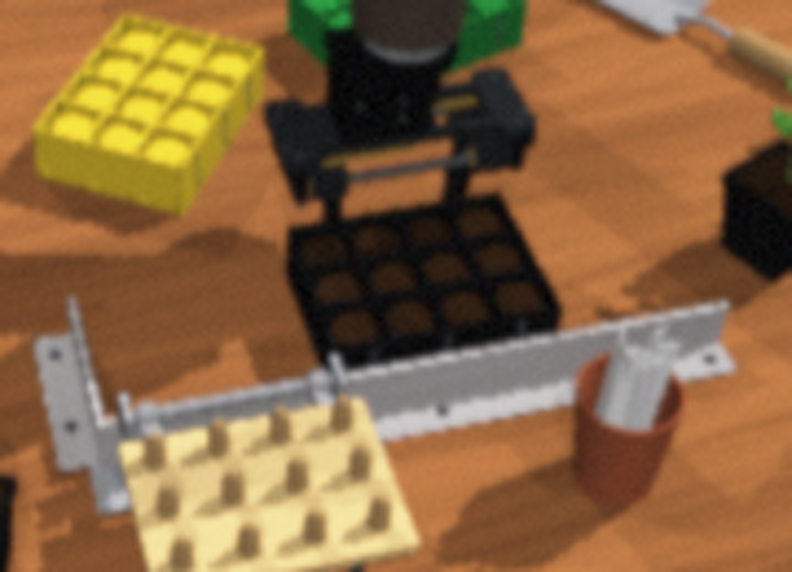

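```bash
python3 -m inch '[{"fingers":8.7,"delta_pos":[-0.3,0,0],"spin":0},{"fingers":8.7,"delta_pos":[-0.5,0,0],"spin":0},{"fingers":8.7,"delta_pos":[-0.7,0,0],"spin":0},{"fingers":8.7,"delta_pos":[-0.9,0,0],"spin":0},{"fingers":8.7,"delta_pos":[-1.1,0,0],"spin":0},{"fingers":8.7,"delta_pos":[-1.2,0,0],"spin":0}]'
```

```text
time_s: 6.6
tcp_pos: [0.5459, 0.0849, 0.02]
ee_rot: [[-0.997, 0.079, -0.008], [0.079, 0.997, -0.002], [0.007, -0.003, -1.0]]
wrist_force: [-7.9, 1.2, 6.5]
gripper_width: 1.0
```

```bash
python3 -m inch '[{"fingers":8.7,"delta_pos":[-0.15,0,0],"spin":0},{"fingers":8.7,"delta_pos":[-0.3,0,0],"spin":0},{"fingers":8.7,"delta_pos":[-0.45,0,0],"spin":0},{"fingers":8.7,"delta_pos":[-0.6,0,0],"spin":0}]'
```

```text
time_s: 7.0
tcp_pos: [0.5494, 0.0845, 0.02]
ee_rot: [[-0.997, 0.079, -0.013], [0.079, 0.997, -0.003], [0.012, -0.004, -1.0]]
wrist_force: [-16.6, 5.2, 13.7]
gripper_width: 1.001
```

```bash
python3 -m inch '[{"fingers":8.7,"delta_pos":[0.5,0,0],"spin":0},{"fingers":8.7,"delta_pos":[1.5,0,0],"spin":0},{"fingers":8.7,"delta_pos":[3,0,0],"spin":0},{"fingers":8.7,"delta_pos":[5,0,-2],"spin":0},{"fingers":8.7,"delta_pos":[8,0,-5],"spin":0},{"fingers":8.7,"delta_pos":[10,0,-8],"spin":0},{"fingers":8.7,"delta_pos":[10,0,-11],"spin":0},{"fingers":8.7,"delta_pos":[10,0,-13],"spin":0},{"fingers":8.7,"delta_pos":[10,0,-14],"spin":0},{"fingers":8.7,"delta_pos":[10,0,-14],"spin":0}]'
python3 - <<'E'
from h import *
import cv2
print(sense()['joints'])
im=capture('top')[:,:,::-1];cv2.imwrite('pics/top4.png',cv2.resize(im[130:260,215:395],None,fx=4.4,fy=4.4,interpolation=cv2.INTER_CUBIC))
E
```

```text
time_s: 8.0
tcp_pos: [0.4561, 0.0938, 0.1616]
ee_rot: [[-0.997, 0.077, 0.003], [0.077, 0.997, 0.002], [-0.003, 0.002, -1.0]]
wrist_force: [-0.0, 0.6, -0.0]
gripper_width: 0.997
[ 3.17002057e+01  9.78583670e+00 -2.64328906e+01  7.82081439e-03
 -5.35898587e+01 -1.26136873e+02]
```

View pics/top4.png

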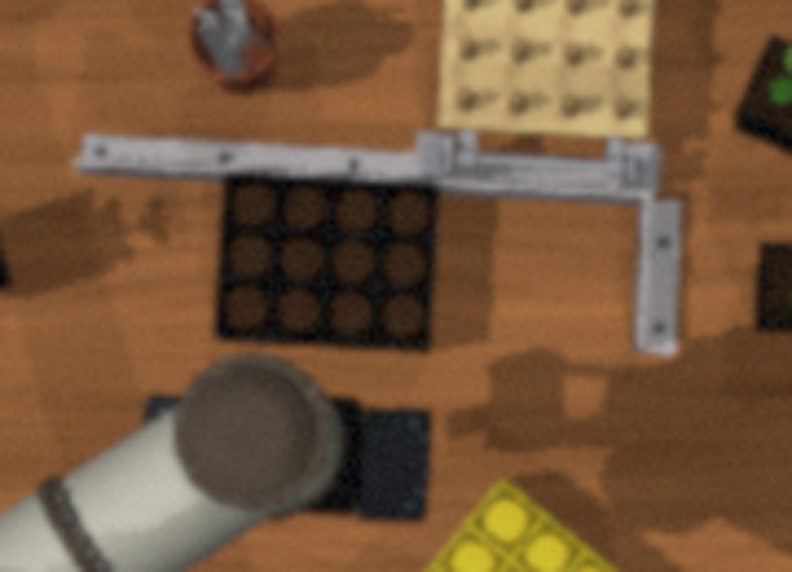

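```bash
cat >> h.py <<'E'
C=np.array([.671,-.1775]);xa=np.array([.9971,-.0763]);ya=np.array([.0763,.9971])
def cf(p): d=np.array(p[:2])-C; return np.array([d@xa,d@ya])
def w(x,y): return C+x*xa+y*ya
E
python3 - <<'E'
from h import *
P=lambda a,z:ray('top',215+(a[0]+.5)/4.4-.5,130+(a[1]+.5)/4.4-.5,z)
for a in [(227,178),(437,188),(431,349),(217,338)]: print(cf(P(a,.05)).round(4))
print('stop',cf(P((638,200),.04)),cf(P((636,352),.04)),'fence',cf(P((77,170),.04)),cf(P((640,198),.04)))
s=sense();t=w(-.07,.385);R=s['ee_rot'];d=R.T@(np.r_[t,.1]-s['tcp_pos']);print(cf(s['tcp_pos']),t,d)
E
```

```text
[-0.0064  0.3311]
[-0.0056  0.1656]
[-0.1333  0.1636]
[-0.1335  0.3307]
stop [-0.00461147  0.00595428] [-0.12601582  0.00262698] fence [-0.00437625  0.45118735] [-0.00291496  0.00443233]
[-0.23575135  0.25371033] [0.6305785 0.2117245] [-0.16556367  0.13148666  0.06038581]
```

```bash
python3 -m inch '[{"fingers":8.7,"delta_pos":[-2,1.6,0],"spin":-8},{"fingers":8.7,"delta_pos":[-4,3.2,0],"spin":-16},{"fingers":8.7,"delta_pos":[-6,4.8,0],"spin":-24},{"fingers":8.7,"delta_pos":[-8,6.4,0],"spin":-32},{"fingers":8.7,"delta_pos":[-10,8,0],"spin":-40},{"fingers":8.7,"delta_pos":[-12,9.6,0],"spin":-48},{"fingers":8.7,"delta_pos":[-14,11.2,0],"spin":-56},{"fingers":8.7,"delta_pos":[-15.5,12.4,0],"spin":-64},{"fingers":8.7,"delta_pos":[-16.5,13.2,0],"spin":-72},{"fingers":8.7,"delta_pos":[-16.5,13.2,0],"spin":-80},{"fingers":8.7,"delta_pos":[-16.5,13.2,0],"spin":-86},{"fingers":8.7,"delta_pos":[-16.5,13.2,0],"spin":-90},{"fingers":8.7,"delta_pos":[-16.5,13.2,0],"spin":-90},{"fingers":8.7,"delta_pos":[-16.5,13.2,0],"spin":-90}]'
python3 - <<'E'
from h import *
import cv2
s=sense();print(cf(s['tcp_pos']),s['joints'])
im=capture('top')[:,:,::-1];cv2.imwrite('pics/top5.png',cv2.resize(im[130:260,175:355],None,fx=4.4,fy=4.4,interpolation=cv2.INTER_CUBIC))
cv2.imwrite('pics/wrist5.png',capture('wrist')[:,:,::-1])
E
```

```text
time_s: 9.45
tcp_pos: [0.6296, 0.212, 0.1586]
ee_rot: [[-0.079, -0.997, -0.003], [-0.997, 0.079, -0.001], [0.002, 0.003, -1.0]]
wrist_force: [-0.3, -0.2, 0.9]
gripper_width: 1.004
[-0.07096965  0.38521462] [ 3.25196824e+01  2.85584476e+01  1.53669668e+00 -1.64518994e-02
 -6.31482338e+01 -3.70463746e+01]
```

View pics/top5.png

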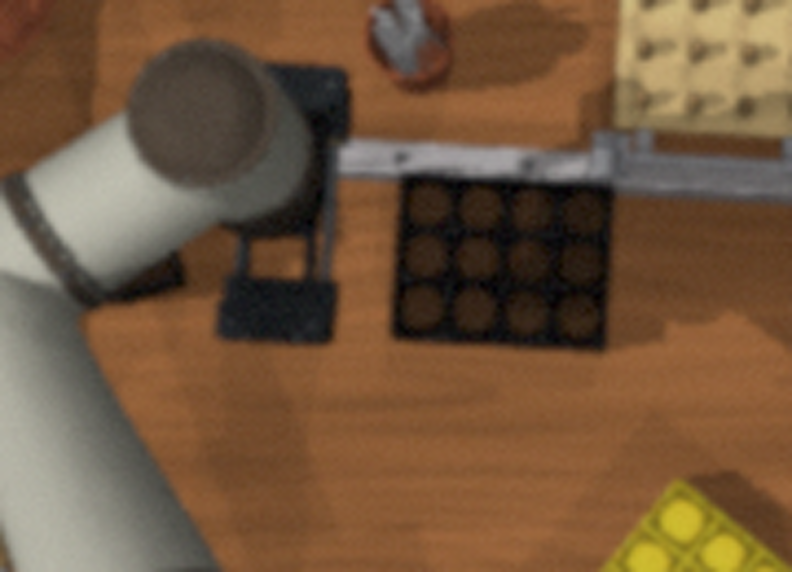

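View pics/wrist5.png

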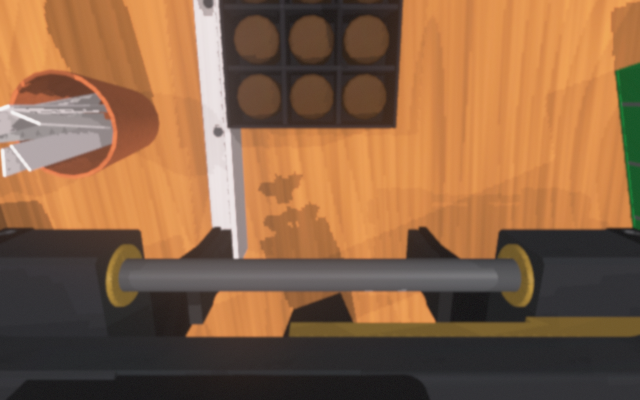

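```bash
python3 -m inch '[{"fingers":7,"delta_pos":[0,0.5,2],"spin":0},{"fingers":7,"delta_pos":[0,0.9,4],"spin":0},{"fingers":7,"delta_pos":[0,0.9,6],"spin":0},{"fingers":7,"delta_pos":[0,0.9,8],"spin":0},{"fingers":7,"delta_pos":[0,0.9,10],"spin":0},{"fingers":7,"delta_pos":[0,0.9,11.5],"spin":0},{"fingers":7,"delta_pos":[0,0.9,12.7],"spin":0},{"fingers":7,"delta_pos":[0,0.9,13.3],"spin":0},{"fingers":7,"delta_pos":[0,0.9,13.5],"spin":0},{"fingers":7,"delta_pos":[0,0.9,13.5],"spin":0}]'
python3 - <<'E'
from h import *
s=sense();print(cf(s['tcp_pos']))
E
```

```text
time_s: 10.55
tcp_pos: [0.6214, 0.2132, 0.0259]
ee_rot: [[-0.077, -0.997, 0.001], [-0.997, 0.077, 0.0], [-0.0, -0.001, -1.0]]
wrist_force: [-0.6, 0.9, -0.3]
gripper_width: 0.802
[-0.0792269   0.38575229]
```

```bash
python3 -m inch '[{"fingers":7,"delta_pos":[0.6,0,0],"spin":0},{"fingers":7,"delta_pos":[1.2,0,0],"spin":0},{"fingers":7,"delta_pos":[1.8,0,0],"spin":0},{"fingers":7,"delta_pos":[2.4,0,0],"spin":0},{"fingers":7,"delta_pos":[3,0,0],"spin":0},{"fingers":7,"delta_pos":[3.5,0,0],"spin":0},{"fingers":7,"delta_pos":[4,0,0],"spin":0},{"fingers":7,"delta_pos":[4.5,0,0],"spin":0},{"fingers":7,"delta_pos":[5,0,0],"spin":0},{"fingers":7,"delta_pos":[5.5,0,0],"spin":0},{"fingers":7,"delta_pos":[6,0,0],"spin":0},{"fingers":7,"delta_pos":[6.5,0,0],"spin":0},{"fingers":7,"delta_pos":[7,0,0],"spin":0},{"fingers":7,"delta_pos":[7.5,0,0],"spin":0},{"fingers":7,"delta_pos":[8,0,0],"spin":0},{"fingers":7,"delta_pos":[8.5,0,0],"spin":0},{"fingers":7,"delta_pos":[9,0,0],"spin":0},{"fingers":7,"delta_pos":[9.5,0,0],"spin":0},{"fingers":7,"delta_pos":[10,0,0],"spin":0},{"fingers":7,"delta_pos":[10,0,0],"spin":0}]'
python3 - <<'E'
from h import *
import cv2
s=sense();print(cf(s['tcp_pos']))
im=capture('scene')[:,:,::-1];cv2.imwrite('pics/scene6.png',cv2.resize(im[130:310,215:445],None,fx=3.4,fy=3.3,interpolation=cv2.INTER_CUBIC))
im=capture('top')[:,:,::-1];cv2.imwrite('pics/top6.png',cv2.resize(im[130:260,215:395],None,fx=4.4,fy=4.4,interpolation=cv2.INTER_CUBIC))
E
```

```text
time_s: 12.55
tcp_pos: [0.6133, 0.1138, 0.0256]
ee_rot: [[-0.078, -0.997, 0.0], [-0.997, 0.078, 0.001], [-0.001, -0.0, -1.0]]
wrist_force: [-1.0, 3.2, -0.4]
gripper_width: 0.803
[-0.07975871  0.28606652]
```

View pics/scene6.png

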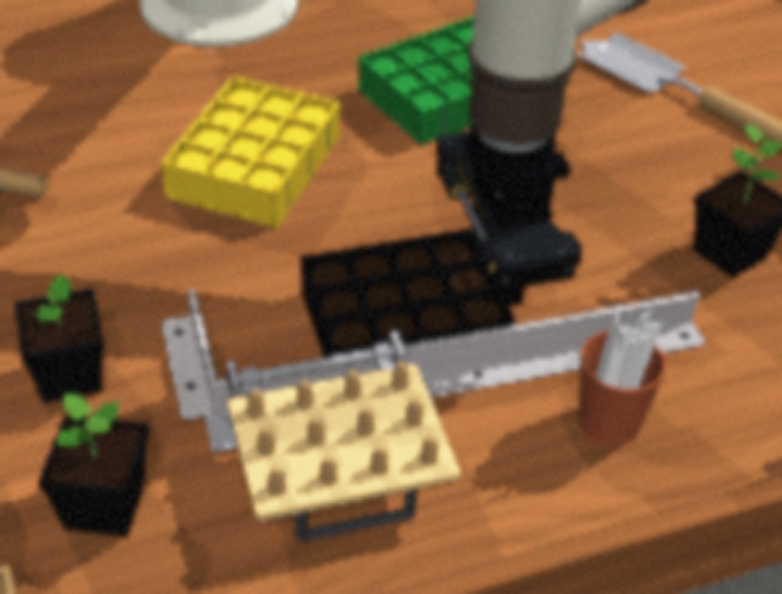

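View pics/top6.png

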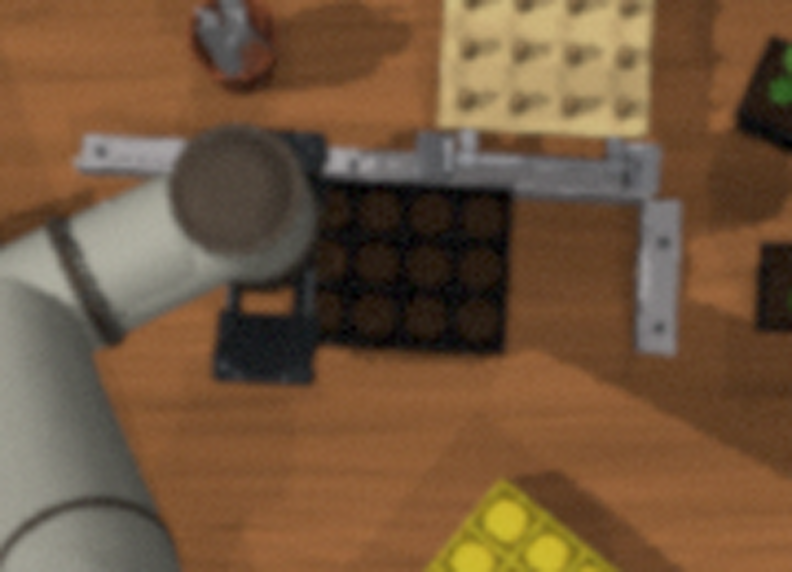

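The tray is sliding square along the fence, and the hand is clear of the pegs and the label pot. I'll continue.

```bash
python3 -m inch '[{"fingers":7,"delta_pos":[0.5,0,0],"spin":0},{"fingers":7,"delta_pos":[1,0,0],"spin":0},{"fingers":7,"delta_pos":[1.5,0,0],"spin":0},{"fingers":7,"delta_pos":[2,0,0],"spin":0},{"fingers":7,"delta_pos":[2.5,0,0],"spin":0},{"fingers":7,"delta_pos":[3,0,0],"spin":0},{"fingers":7,"delta_pos":[3.5,0,0],"spin":0},{"fingers":7,"delta_pos":[4,0,0],"spin":0},{"fingers":7,"delta_pos":[4.5,0,0],"spin":0},{"fingers":7,"delta_pos":[5,0,0],"spin":0},{"fingers":7,"delta_pos":[5.5,0,0],"spin":0},{"fingers":7,"delta_pos":[6,0,0],"spin":0},{"fingers":7,"delta_pos":[6.5,0,0],"spin":0},{"fingers":7,"delta_pos":[7,0,0],"spin":0},{"fingers":7,"delta_pos":[7.5,0,0],"spin":0},{"fingers":7,"delta_pos":[8,0,0],"spin":0},{"fingers":7,"delta_pos":[8.5,0,0],"spin":0},{"fingers":7,"delta_pos":[9,0,0],"spin":0},{"fingers":7,"delta_pos":[9.5,0,0],"spin":0},{"fingers":7,"delta_pos":[9.5,0,0],"spin":0}]'
python3 -m inch '[{"fingers":7,"delta_pos":[0.2,0,0],"spin":0},{"fingers":7,"delta_pos":[0.4,0,0],"spin":0},{"fingers":7,"delta_pos":[0.6,0,0],"spin":0},{"fingers":7,"delta_pos":[0.8,0,0],"spin":0}]'
```

```text
time_s: 14.65
tcp_pos: [0.6058, 0.0187, 0.0255]
ee_rot: [[-0.078, -0.997, -0.0], [-0.997, 0.078, 0.0], [-0.0, 0.0, -1.0]]
wrist_force: [-2.2, 4.3, 0.5]
gripper_width: 0.804
time_s: 15.05
tcp_pos: [0.6053, 0.0116, 0.0256]
ee_rot: [[-0.077, -0.997, -0.0], [-0.997, 0.077, 0.001], [-0.001, 0.0, -1.0]]
wrist_force: [-1.6, 5.3, 1.0]
gripper_width: 0.803
```

```bash
python3 -m inch '[{"fingers":7,"delta_pos":[0.15,0,0],"spin":0},{"fingers":7,"delta_pos":[0.3,0,0],"spin":0},{"fingers":7,"delta_pos":[0.45,0,0],"spin":0}]'
python3 - <<'E'
from h import *
print(cf(sense()['tcp_pos']))
E
```

```text
time_s: 15.35
tcp_pos: [0.6053, 0.0097, 0.0256]
ee_rot: [[-0.078, -0.997, 0.001], [-0.997, 0.078, 0.004], [-0.004, -0.001, -1.0]]
wrist_force: [-3.3, 19.9, 2.2]
gripper_width: 0.802
[-0.07982214  0.18160736]
```

The stop contact shows as a 20 N reaction. I'll retreat and look.

```bash
python3 -m inch '[{"fingers":7,"delta_pos":[-0.3,0,0],"spin":0},{"fingers":7,"delta_pos":[-0.8,0,0],"spin":0},{"fingers":7,"delta_pos":[-1.8,0,0],"spin":0},{"fingers":7,"delta_pos":[-3.5,0,0],"spin":0},{"fingers":7,"delta_pos":[-5.5,1,-3],"spin":0},{"fingers":7,"delta_pos":[-7,2,-6],"spin":0},{"fingers":7,"delta_pos":[-8,4,-9],"spin":0},{"fingers":7,"delta_pos":[-8,7,-12],"spin":0},{"fingers":7,"delta_pos":[-8,11,-13],"spin":0},{"fingers":7,"delta_pos":[-8,15,-13],"spin":0},{"fingers":7,"delta_pos":[-8,16,-13],"spin":0},{"fingers":7,"delta_pos":[-8,16,-13],"spin":0}]'
python3 - <<'E'
from h import *
import cv2
im=capture('top')[:,:,::-1];cv2.imwrite('pics/top7.png',im);cv2.imwrite('pics/top7c.png',cv2.resize(im[150:230,280:390],None,fx=7,fy=7,interpolation=cv2.INTER_CUBIC))
im=capture('scene')[:,:,::-1];cv2.imwrite('pics/scene7.png',cv2.resize(im[160:290,250:410],None,fx=4.5,fy=4.5,interpolation=cv2.INTER_CUBIC))
E
```

```text
time_s: 16.55
tcp_pos: [0.4509, 0.0988, 0.1562]
ee_rot: [[-0.075, -0.997, 0.001], [-0.997, 0.075, 0.0], [-0.0, -0.001, -1.0]]
wrist_force: [1.0, -0.5, 0.4]
gripper_width: 0.806
```

View pics/top7c.png

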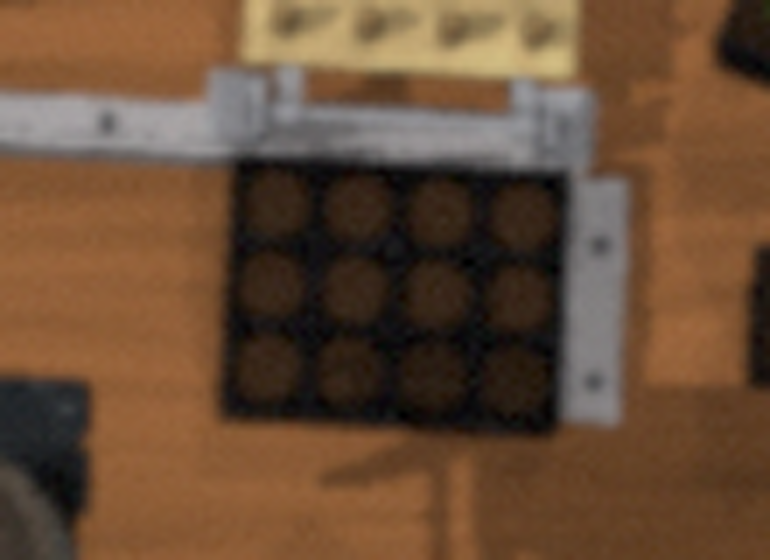

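View pics/scene7.png

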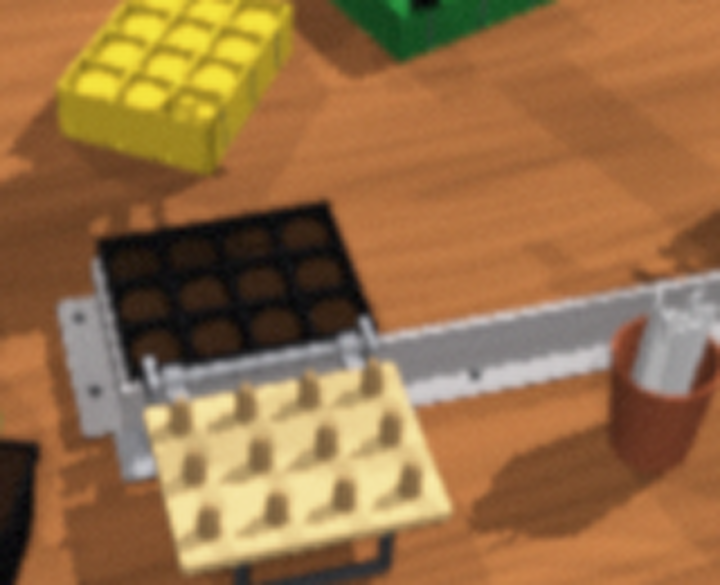

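The top view shows the tray flush in the corner, about (220–570, 160–430) in the crop. The pegs are still open. I'll check and seat it with one gentle press from the robot side.

Run:
```python
from h import *
P=lambda a,z:ray('top',280+(a[0]+.5)/7-.5,150+(a[1]+.5)/7-.5,z)
for a in [(237,160),(567,175),(555,432),(222,417)]: print(cf(P(a,.05)).round(4))
s=sense();t=w(-.172,.085);d=s['ee_rot'].T@(np.r_[t,.022]-s['tcp_pos']);print(t,d,s['joints'])
```

```text
[-0.006   0.1674]
[-0.0047  0.0037]
[-0.1331  0.0045]
[-0.1343  0.168 ]
[ 0.5059843 -0.0796229] [ 0.17409312 -0.06631655  0.13397967] [ 3.25174222e+01  1.00219436e+01 -2.71042502e+01  4.69124961e-02
 -5.27921576e+01 -3.69165141e+01]
```

```bash
python3 -m inch '[{"fingers":8.7,"delta_pos":[2,-0.7,0],"spin":8},{"fingers":8.7,"delta_pos":[4,-1.5,0],"spin":16},{"fingers":8.7,"delta_pos":[6,-2.2,0],"spin":24},{"fingers":8.7,"delta_pos":[8,-3,0],"spin":32},{"fingers":8.7,"delta_pos":[10,-3.8,0],"spin":40},{"fingers":8.7,"delta_pos":[12,-4.5,0],"spin":48},{"fingers":8.7,"delta_pos":[14,-5.3,0],"spin":56},{"fingers":8.7,"delta_pos":[16,-6,0],"spin":64},{"fingers":8.7,"delta_pos":[17.4,-6.6,0],"spin":72},{"fingers":8.7,"delta_pos":[17.4,-6.6,0],"spin":80},{"fingers":8.7,"delta_pos":[17.4,-6.6,0],"spin":86},{"fingers":8.7,"delta_pos":[17.4,-6.6,0],"spin":90},{"fingers":8.7,"delta_pos":[17.4,-6.6,0],"spin":90},{"fingers":8.7,"delta_pos":[17.4,-6.6,0],"spin":90}]'
python3 -m inch '[{"fingers":8.7,"delta_pos":[0,0,2],"spin":0},{"fingers":8.7,"delta_pos":[0,0,4],"spin":0},{"fingers":8.7,"delta_pos":[0,0,6],"spin":0},{"fingers":8.7,"delta_pos":[0,0,8],"spin":0},{"fingers":8.7,"delta_pos":[0,0,10],"spin":0},{"fingers":8.7,"delta_pos":[0,0,11.5],"spin":0},{"fingers":8.7,"delta_pos":[0,0,12.7],"spin":0},{"fingers":8.7,"delta_pos":[0,0,13.2],"spin":0},{"fingers":8.7,"delta_pos":[0,0,13.4],"spin":0},{"fingers":8.7,"delta_pos":[0,0,13.4],"spin":0}]'
python3 - <<'E'
from h import *
print(cf(sense()['tcp_pos']))
E
```

```text
time_s: 18.05
tcp_pos: [0.505, -0.0807, 0.155]
ee_rot: [[-0.997, 0.076, -0.001], [0.076, 0.997, -0.0], [0.001, -0.0, -1.0]]
wrist_force: [-1.1, 0.1, 0.3]
gripper_width: 1.002
time_s: 19.05
tcp_pos: [0.5045, -0.0803, 0.0217]
ee_rot: [[-0.997, 0.077, 0.001], [0.077, 0.997, -0.0], [-0.001, -0.0, -1.0]]
wrist_force: [0.0, -0.1, 0.1]
gripper_width: 1.0
[-0.17341264  0.0842125 ]
```

```bash
python3 -m inch '[{"fingers":8.7,"delta_pos":[-0.5,0,0],"spin":0},{"fingers":8.7,"delta_pos":[-1,0,0],"spin":0},{"fingers":8.7,"delta_pos":[-1.5,0,0],"spin":0},{"fingers":8.7,"delta_pos":[-2,0,0],"spin":0},{"fingers":8.7,"delta_pos":[-2.3,0,0],"spin":0},{"fingers":8.7,"delta_pos":[-2.6,0,0],"spin":0},{"fingers":8.7,"delta_pos":[-2.8,0,0],"spin":0},{"fingers":8.7,"delta_pos":[-2.9,0,0],"spin":0},{"fingers":8.7,"delta_pos":[-3,0,0],"spin":0}]'
python3 -m inch '[{"fingers":8.7,"delta_pos":[-0.1,0,0],"spin":0},{"fingers":8.7,"delta_pos":[-0.2,0,0],"spin":0},{"fingers":8.7,"delta_pos":[-0.3,0,0],"spin":0}]'
python3 - <<'E'
from h import *
print(cf(sense()['tcp_pos']))
E
```

```text
time_s: 19.95
tcp_pos: [0.5339, -0.0827, 0.0215]
ee_rot: [[-0.997, 0.077, -0.0], [0.077, 0.997, -0.0], [0.0, -0.0, -1.0]]
wrist_force: [-1.1, 0.2, 0.1]
gripper_width: 1.002
time_s: 20.25
tcp_pos: [0.5362, -0.0829, 0.0214]
ee_rot: [[-0.997, 0.078, -0.002], [0.078, 0.997, 0.0], [0.002, -0.0, -1.0]]
wrist_force: [-1.9, 1.3, 1.8]
gripper_width: 0.999
[-0.14161551  0.08406142]
```

```bash
python3 -m inch '[{"fingers":8.7,"delta_pos":[-0.1,0,0],"spin":0},{"fingers":8.7,"delta_pos":[-0.2,0,0],"spin":0},{"fingers":8.7,"delta_pos":[-0.3,0,0],"spin":0}]'
python3 - <<'E'
from h import *
print(cf(sense()['tcp_pos']))
E
```

```text
time_s: 20.55
tcp_pos: [0.5361, -0.0831, 0.021]
ee_rot: [[-0.997, 0.078, -0.008], [0.078, 0.997, -0.0], [0.008, -0.001, -1.0]]
wrist_force: [-8.5, 3.3, 6.7]
gripper_width: 0.997
[-0.14167427  0.08379132]
```

```bash
python3 -m inch '[{"fingers":8.7,"delta_pos":[-0.15,0,0],"spin":0},{"fingers":8.7,"delta_pos":[-0.3,0,0],"spin":0}]'
python3 -m inch '[{"fingers":8.7,"delta_pos":[0.3,0,0],"spin":0},{"fingers":8.7,"delta_pos":[0.8,0,0],"spin":0},{"fingers":8.7,"delta_pos":[1.8,0,0],"spin":0},{"fingers":8.7,"delta_pos":[3.5,0,0],"spin":0},{"fingers":8.7,"delta_pos":[5,0,-3],"spin":0},{"fingers":8.7,"delta_pos":[6,2,-7],"spin":0},{"fingers":8.7,"delta_pos":[7,6,-11],"spin":0},{"fingers":8.7,"delta_pos":[8,10,-15],"spin":0},{"fingers":8.7,"delta_pos":[8,14,-16],"spin":0},{"fingers":8.7,"delta_pos":[8,18,-16],"spin":0},{"fingers":8.7,"delta_pos":[8,20,-16],"spin":0},{"fingers":8.7,"delta_pos":[8,20,-16],"spin":0},{"fingers":8.7,"delta_pos":[8,20,-16],"spin":0}]'
python3 - <<'E'
from h import *
import cv2
im=capture('top')[:,:,::-1];cv2.imwrite('pics/top8.png',im);cv2.imwrite('pics/top8c.png',cv2.resize(im[150:230,280:390],None,fx=7,fy=7,interpolation=cv2.INTER_CUBIC))
im=capture('scene')[:,:,::-1];cv2.imwrite('pics/scene8.png',im)
E
```

```text
time_s: 20.75
tcp_pos: [0.536, -0.0834, 0.0206]
ee_rot: [[-0.997, 0.079, -0.015], [0.079, 0.997, -0.0], [0.015, -0.001, -1.0]]
wrist_force: [-15.3, 5.4, 11.7]
gripper_width: 1.002
time_s: 22.05
tcp_pos: [0.4784, 0.1224, 0.1815]
ee_rot: [[-0.997, 0.076, 0.0], [0.076, 0.997, 0.0], [-0.0, 0.0, -1.0]]
wrist_force: [-0.2, -0.8, -0.8]
gripper_width: 1.0
```

View pics/top8c.png

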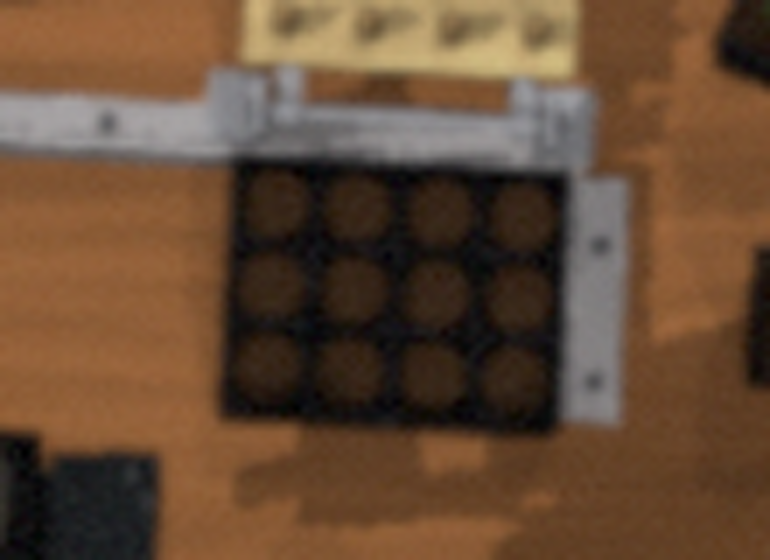

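View pics/scene8.png

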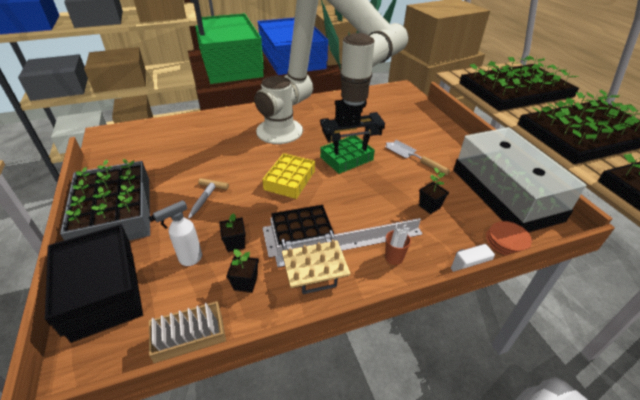

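View pics/top8.png

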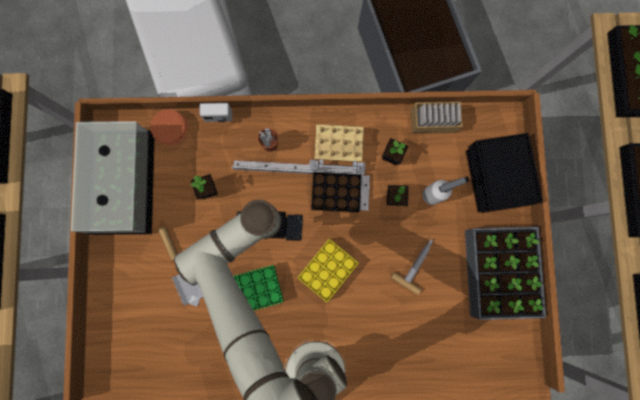

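The tray is home, everything else is where it stood, and the hand is clear.

```bash
python3 -c "
from station import *
print(finish_job(),sense()['time_s'])"
```

```text
the job is handed in; nothing more can be done
the job is handed in; nothing more can be done
```

The tray is in the corner, with its long side against the fence and its end against the stop. I handed the job in at about 22 s of robot time; the hand-in gave no verdict.

**What I did:** I pushed the tray square onto the fence with open fingertips, slid it along to the end stop at about 5 cm/s, then gave it one light press against the fence. The hand then moved away.

**Last checks:**
- **Contact:** The fingers stopped against about 20 N at the stop and 15 N at the fence, both well above the tray's sliding force. The final press moved the tray no further, so it was already seated.
- **Pictures:** The last top view shows the tray flush and parallel in the corner, and unchanged by the press. The peg plate is still open, the pots, sprayer and dibber look unmoved, and the hand is clear. The arm partly hid the trowel in the top view, but the side camera shows it in place.
- **Disagreement:** My pixel measurements put the tray's rim about 4–5 mm off the fence and stop. The tops of the fence and stop read off by about the same amount, so I took this as an error in my corner estimate and relied on the contact forces. I have no independent millimetre-level measurement of the final gaps.

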